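Show the trainee the next fossil and its brush

TASK

Show a trainee the next job on this fossil bench: press the blue button on the raking light fully down to switch it on and let it go, then point at the ammonite (the brown spiral fossil), and after that at the brush with the orange bristles that it is to be cleaned with. Each time bring the fingertips to a finger's width or two straight above the thing, over the middle of the spiral and then over the middle of the bristles, and stay there for two full seconds without touching. Touch no fossil or tool, lift or shift nothing, do not come down to point at any of the others, and finish with the hand raised well clear.

Things in the scene. Friction and masses are not known exactly. Their poses are not given: they have to be found in the camera images.
- board: Cream work board 380 x 530 x 18 mm (lip 400 x 550 mm at its foot), fixed to the dark bench; the fossils (far row) and the hand tools (near row) lie on it. Origin under its centre, on the bench; x away from the robot, y along its length. Its top is 18 mm above the bench.
- light: Raking light, fixed: grey foot 300 x 85 x 30 mm, long along its x, with a low aluminium LED bar 200 mm long (top 112 mm above the bench) over the far part of the foot, from 55 mm near side of the origin to 155 mm far side. The near end of the foot carries only the button. Origin under the foot's centre, on the bench.
- light_button (a joint): Blue round push button, 28 mm across, on the near end of the light's foot; 0 = up, 0.006 m = fully down; counts as pressed beyond 0.0045. Pressed straight down; spring, about 5 N when fully down; springs back when let go.
- light_button_top (a point): Centre of the blue button's top face (moves down with it): 112 mm from the light's origin along its -x, 52 mm above the bench when up.
- ammonite: Beige-grey block of rock about 98 x 84 mm, 26 mm thick, with a ribbed brown spiral fossil 70 mm across on top, loose on the board. Origin under its centre; z up.
- ammonite_top (a point): The thing to point at first: centre of the spiral, at the level of the fossil's top, 37 mm above the block's underside. Pointing counts while the middle between the fingertips is over this point to within about 20 mm, and some 5 to 45 mm above it, for two seconds.
- trilobite: Grey block of rock about 104 x 80 mm with a black ribbed trilobite 60 mm long on top, 37 mm high in all, loose. Origin under its centre. Not to be pointed at.
- urchin: Tan block of rock about 96 x 86 mm with a pale dome-shaped sea urchin 60 mm across on top, 46 mm high in all, loose. Origin under its centre. Not to be pointed at.
- brush: Flat brush 155 mm long, 26 mm wide, 12 mm high, loose, lying on the board: light wooden handle to its -x, steel ferrule, orange bristles to its +x. Origin under its middle.
- brush_bristles (a point): The thing to point at second: middle of the bristles, on their upper face, 61 mm from the brush's origin along its +x and 10 mm above the board. Pointing counts by the same measure as for the ammonite.
- pick: Aluminium pick like a pen, 145 mm long, 10 mm thick, lying on the board, loose, needle to its +x. Origin under its middle. Not to be pointed at.
- blower: Red rubber air blower lying on the board, loose, 145 mm long: bulb 60 mm across at its -x end, nozzle to its +x. Origin on the board under its middle. Not to be pointed at.
- blower_bulb (a point): Top of the blower's bulb, 60 mm above the board.
- jar: Small closed jar with a black cap, 54 mm across, 75 mm high, loose on the bench to the right of the board. Origin under its centre.
Not all that is in view belongs to the job. What is shaped like the ammonite but green or yellow is not meant. Leave any yellow look-alike of the jar alone.

How it is judged:
On the way, in this order (a step that is already met when the one before it is completed fails the run):
1. the button of the raking light is pressed down (value of joint light_button above 0.0045 m), for 0.05 s.
2. the fingertips dwell just above the middle of the ammonite for two seconds (horizontal distance between the grasp point and ammonite_top below 0.022 m and z of the grasp point in the frame of ammonite_top between 0.021 and 0.07 m), for 1.9 s.
3. the fingertips dwell just above the middle of the brush's bristles for two seconds (horizontal distance between the grasp point and brush_bristles below 0.022 m and z of the grasp point in the frame of brush_bristles between 0.021 and 0.07 m), for 1.9 s.
At the end, for the whole second after the job is handed in: The light's button is up again (under 2 mm), the hand is raised (the point between the finger pads more than 130 mm above the bench), and all fossils, tools and the jar are at rest within 6 mm of where they began (value of joint light_button below 0.002 m and height (world z) of the grasp point above 0.13 m and distance of each of ammonite, trilobite, urchin, brush, pick, blower, jar from where it was at the start of the episode below 0.006 m and linear speed of each of ammonite, trilobite, urchin, brush, pick, blower, jar below 0.02 m/s); the robot touches nothing.
It fails at once if a fossil or a hand tool was touched (more than 0.3 N) (contact force between any of the fingers, the arm and ammonite above 0.3 N or contact force between any of the fingers, the arm and trilobite above 0.3 N or contact force between any of the fingers, the arm and urchin above 0.3 N or contact force between any of the fingers, the arm and brush above 0.3 N or contact force between any of the fingers, the arm and pick above 0.3 N or contact force between any of the fingers, the arm and blower above 0.3 N).
It fails at once if a fossil, tool or the jar was shifted or lifted by more than 6 mm (distance of any of ammonite, trilobite, urchin, brush, pick, blower, jar from where it was at the start of the episode above 0.006 m).
It fails at once if the fingertips came down to point at another fossil or tool (within 15 mm of its middle and about 25 mm above it) ((horizontal distance between the grasp point and trilobite below 0.015 m and z of the grasp point in the frame of trilobite below 0.081 m) or (horizontal distance between the grasp point and urchin below 0.015 m and z of the grasp point in the frame of urchin below 0.09 m) or (horizontal distance between the grasp point and pick below 0.015 m and z of the grasp point in the frame of pick below 0.054 m) or (horizontal distance between the grasp point and blower_bulb below 0.015 m and z of the grasp point in the frame of blower_bulb below 0.044 m)).
It also fails if it takes over 56 s, if anything falls off the work surface, if the arm or the gripper's body presses on something with over 40 N, if the wrist force passes 120 N, or if a joint passes its speed limit or range.

ROBOT

A 6-joint arm with a two-finger parallel gripper is mounted at the origin on the work surface. World frame = base frame: x ahead of the robot, y to its left, z up, the work surface at z = 0. Lengths are in m, angles in rad, forces in N, time in s.
With the tool pointing down it reaches from about 0.425 to 0.95 m from the base axis. Payload 14.7 kg.
Tool frame: the origin (TCP) lies midway between the tips of the shut fingers; the grasp point (between the pads) lies 19 mm behind it (bot.grip_point_offset is the distance from the TCP to the grasp point, in m); z points along the fingers, y is the line along which they close (so a half turn about z gives the same grasp; the last joint's range is limited). The gripper opens to 85 mm and grips with 20 to 120 N. Pads are 22 mm wide; open, the fingers measure 114 mm over their backs; the gripper's body (76 mm by 85 mm) begins 54 mm behind the grasp point. The pads swing forward as they close: fully open they stand 13 mm farther back than shut.
Start: joints at [-1.389, 0.48, 1.596, -0, 1.065, -0.047], TCP at [0.147, -0.633, 0.231] pointing down, gripper open.
Joint ranges: [-2.75, 2.75], [-0.82, 2.05], [0.23, 2.67], [-1.56, 4.7], [0.09, 2.69], [-2.92, 2.92]. Speed limits (rad/s): [1.89, 1.89, 2.39, 3.01, 3.01, 3.01].

INTERFACE

Orientations are given as a unit quaternion [x, y, z, w].
In Python, from cell import bot gives the robot as it stands.
- The arm moves only by the shell command python3 -m inch 'ROWS' [FORCE]. ROWS is JSON, a list of rows, each an object with "travel": the shift along the tool's x, y, z in cm, a list of three; "twist": the turn, a rotation vector about the tool's x, y, z in units of 5 degrees (1.0 is 5 degrees), a list of three; "gripper": the finger opening in cm, from 0 to 8.54. A call has exactly 5 rows; each row shifts and turns the commanded pose from where the row before left it, along the tool's axes as they then stand; what a row does not reach is not made up. A row lasts 1/8 s, in which the tool goes at most 62.5 mm and 10.7 degrees, less where a joint would pass 70% of its speed; a pose out of reach is approached as far as the arm can. A call is refused whole if a number of a shift passes 6.25 or a number of a turn 1, either way. A call with a gripper value outside its range is refused whole. The fingers move at their own pace and stop on an object; FORCE is the grip in N (left out, the last holds). Time passes only in rows, so rows that do not move let the fingers close, or fill a call up. It gives the time, the measured TCP pose, the force, the opening and the grip force at its end, in the units of the state.
- bot.get_state(): the state, without advancing time (a new reading comes with each control period).
- bot.snapshot(name): name is "side" or "top" or "wrist"; returns a dict with "image" (400x640x3 uint8, red, green, blue), "intrinsics" (3x3 intrinsics, pixels), "dist_coeffs" ([k1, k2, p1, p2, k3] as OpenCV has them; the pictures are not rectified), "camera_from_world" (4x4, takes a point from world to camera coordinates). Camera axes: x right, y down, z forward; pixel columns grow to the right and rows downward; lengths in m; the calibration is good to about 2 mm. A picture is of the moment at which its call begins. There is no depth.
- bot.finish_job(): hands the job in; it is judged then, once.
The state is a dict: "t": time; "joint_positions": joint angles; "qd": joint speeds; "joint_efforts": joint torques, N m; "ee_pos": TCP position; "orientation": TCP orientation; "wrist_force": force on the tool from outside, world axes, zero at the start; "ft_torque": the same for the moment, N m; "grip_width": finger opening in m; "grasp_force": force on a finger pad.
Only numpy, scipy, OpenCV 4.12 (cv2) and the standard library are available. Lean on these libraries where they do the work, as an engineer would, in place of code of your own. Each camera call takes 0.05 s, during which the arm holds its last target. There are 200 camera calls.

## Working session

There is one attempt and no reset: what is moved stays moved. The work goes in short steps, Python scripts to look and compute and a shell command to move; the robot and the scene stay as the last step left them, time stands still between calls to the robot, and variables do not carry over. Pictures are saved under pics/ and viewed, at most 10 in all, crops included, and the job is handed in when it is done.

```bash
mkdir -p pics; ls
python3 - <<'E'
from cell import bot
import cv2,numpy as np,pickle
s=bot.get_state();print(s['t'],s['ee_pos'],s['orientation'],s['grip_width'],bot.grip_point_offset)
d={n:bot.snapshot(n) for n in('top','side')}
pickle.dump(d,open('snap.pkl','wb'))
for n in d: cv2.imwrite(f'pics/{n}0.png',d[n]['image'][:,:,::-1])
E
```

```text
pics
0.0 [ 0.14734968 -0.63265569  0.23066097] [ 9.93466637e-01  1.14121300e-01 -3.37742694e-05 -6.07209366e-04] 0.08531587715475121 0.0187
```

View pics/top0.png

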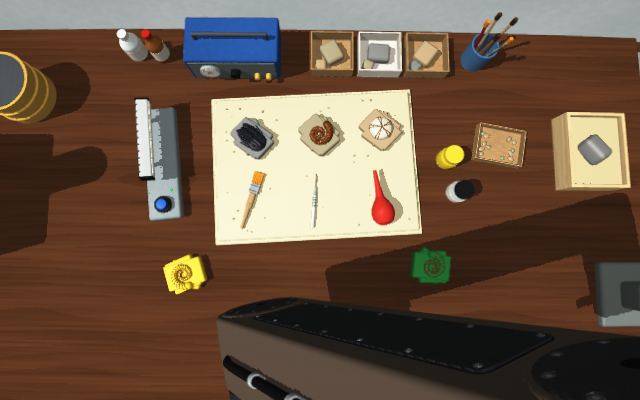

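View pics/side0.png

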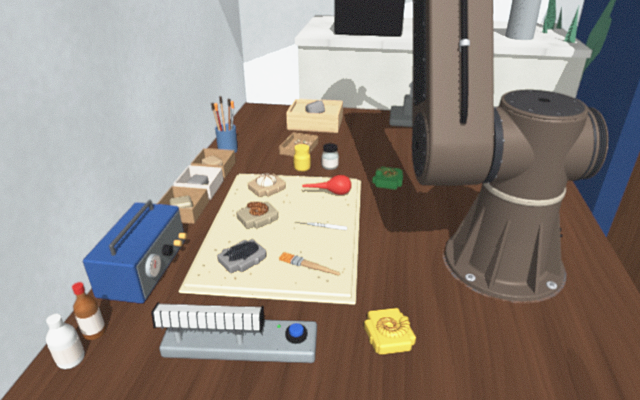

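The top view shows the blue button at (162,204) and the brush bristles at (257,180). Three things are spiral-shaped: the brown one on the board (320,134), the yellow one (184,274) and the green one (431,266). The brown one on the beige block in the far row fits the description. The other two are the excluded look-alikes. I'll measure it and confirm in a crop.

```bash
cat > h.py <<'E'
import cv2,numpy as np
def ray(s,uv,z):
    K,D,T=[np.array(s[k],float) for k in('intrinsics','dist_coeffs','camera_from_world')]
    p=cv2.undistortPoints(np.array([[uv]],float),K,D)[0,0]
    R=T[:3,:3];c=-R.T@T[:3,3];d=R.T@np.array([*p,1])
    return c+d*(z-c[2])/d[2]
def proj(s,P):
    K,D,T=[np.array(s[k],float) for k in('intrinsics','dist_coeffs','camera_from_world')]
    return cv2.projectPoints(np.array([P],float),cv2.Rodrigues(T[:3,:3])[0],T[:3,3],K,D)[0].ravel()
def blob(s,lo,hi,roi):
    x0,y0,x1,y1=roi
    h=cv2.cvtColor(s['image'][y0:y1,x0:x1],cv2.COLOR_RGB2HSV)
    m=cv2.inRange(h,np.array(lo),np.array(hi))
    n,l,st,c=cv2.connectedComponentsWithStats(m)
    i=1+st[1:,4].argmax()
    q=cv2.minAreaRect(np.argwhere(l==i)[:,::-1].astype(np.float32))
    return c[i]+[x0,y0],st[i,4],np.array(q[0])+[x0,y0],q[1]
E
python3 - <<'E'
import pickle;from h import *
d=pickle.load(open('snap.pkl','rb'))
for nm,z,lo,hi,rt,rs in [('button',.052,(100,120,60),(125,255,255),(145,190,185,218),(280,315,315,350)),
 ('spiral',.050,(0,90,20),(18,255,200),(295,110,345,158),(235,195,280,228)),
 ('bristles',.028,(5,150,150),(20,255,255),(240,160,275,235),(275,245,345,280))]:
    for n,r in(('top',rt),('side',rs)):
        c,a,q,sz=blob(d[n],lo,hi,r);print(nm,n,c.round(1),a,q.round(1),np.round(sz,1),ray(d[n],c,z).round(4),ray(d[n],q,z).round(4))
t=d['top']
for nm,p,z in[('urchin',(380,128),.06),('trilo',(252,137),.05),('bulb',(383,211),.05),('pick',(315,202),.025),('LEDbar ends',(139,99),.112),('',(148,180),.112),('handle end',(243,226),.025)]: print(nm,ray(t,p,z).round(3))
i=t['image'][80:240,130:430,::-1]
cv2.imwrite('pics/crop.png',cv2.resize(i,(780,416),interpolation=cv2.INTER_CUBIC))
E
```

```text
button top [160.9 203.5] 108 [161.  203.5] [11. 10.] [0.4503 0.3353 0.052 ] [0.4503 0.3351 0.052 ]
button side [295.8 330. ] 176 [296. 330.] [14.1 14.1] [0.4489 0.3466 0.052 ] [0.4486 0.3467 0.052 ]
spiral top [321.6 133.4] 395 [321.8 133.5] [19.9 25.2] [ 0.6372 -0.0742  0.05  ] [ 0.6368 -0.0749  0.05  ]
spiral side [257.3 208.1] 225 [257.  208.5] [13. 20.] [ 0.6369 -0.0649  0.05  ] [ 0.6372 -0.0628  0.05  ]
bristles top [257.7 177.7] 113 [257.6 177.5] [ 9.8 11.4] [0.5223 0.0925 0.028 ] [0.5227 0.0927 0.028 ]
bristles side [285.9 257.1] 77 [285.8 256.9] [11.1  7.6] [0.5225 0.1025 0.028 ] [0.5228 0.1018 0.028 ]
urchin [ 0.65  -0.226  0.06 ]
trilo [0.626 0.107 0.05 ]
bulb [ 0.435 -0.232  0.05 ]
pick [ 0.46  -0.058  0.025]
LEDbar ends [0.705 0.381 0.112]
 [0.502 0.347 0.112]
handle end [0.395 0.129 0.025]
```

View pics/crop.png

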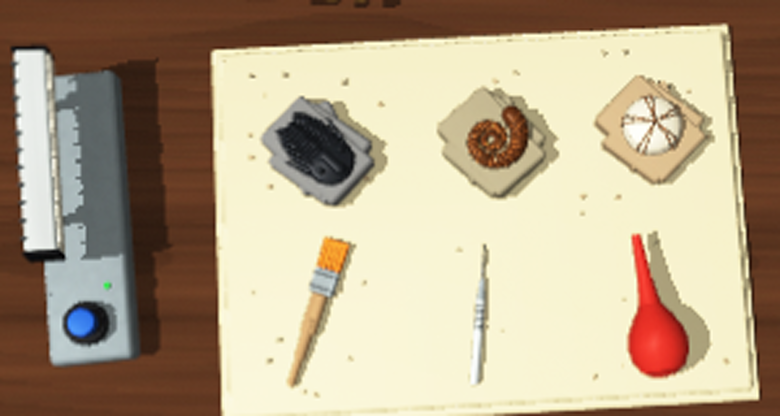

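The crop shows the ammonite as a brown spiral on a beige block, centred at about (321,134) in the full top view. The bristles are orange at (257.7,177.7), and the button lies just past the near end of the LED bar. The two views disagree by about 10 mm in y, so I'll triangulate.

Run:
```python
import pickle;from h import *
from scipy.optimize import least_squares
d=pickle.load(open('snap.pkl','rb'))
for n in d:
    T=np.array(d[n]['camera_from_world']);print(n,(-T[:3,:3].T@T[:3,3]).round(3),np.array(d[n]['dist_coeffs']).round(3))
for nm,a,b in[('button',(160.9,203.5),(295.8,330)),('spiral',(321,133.6),(257.2,208.3)),('bristle',(257.7,177.7),(285.9,257.1)),('bulb',(383,208),(341,185))]:
    r=least_squares(lambda P:np.r_[proj(d['top'],P)-a,proj(d['side'],P)-b],[.5,0,.05]);print(nm,r.x.round(4),r.fun.round(2))
from cell import bot
s=bot.snapshot('wrist');T=np.array(s['camera_from_world']);R=T[:3,:3]
print('wrist cam',(-R.T@T[:3,3]).round(3),'fwd',R[2].round(3),'t',bot.get_state()['t'])
```

```text
top [ 0.362 -0.043  1.069] [-0.037  0.     0.     0.     0.   ]
side [0.305 0.967 0.737] [-0.035  0.     0.     0.     0.   ]
button [0.4509 0.3387 0.0431] [ 0.01  0.06 -0.05 -0.01]
spiral [ 0.639  -0.0728  0.0439] [-0.04 -0.29  0.3   0.07]
bristle [0.5241 0.0936 0.0208] [-0.03 -0.27  0.25  0.04]
bulb [ 0.4375 -0.2341  0.0437] [ 0.16  2.3  -2.62 -0.24]
wrist cam [ 0.218 -0.615  0.372] fwd [-0.281 -0.065 -0.958] t 0.15
```

Triangulation puts everything about 8 mm low. That is consistent with calibration error, so I'll refine with the wrist camera from close up. I'm shutting the fingers and swinging around the base at about 0.23 m height.

```bash
python3 -m inch '[{"travel":[4.5,-3.9,0],"twist":[0,0,0],"gripper":0},{"travel":[4.5,-3.9,0],"twist":[0,0,0],"gripper":0},{"travel":[4.5,-3.9,0],"twist":[0,0,0],"gripper":0},{"travel":[4.5,-3.9,0],"twist":[0,0,0],"gripper":0},{"travel":[4.5,-3.9,0],"twist":[0,0,0],"gripper":0}]'
python3 -m inch '[{"travel":[4.5,-3.9,0],"twist":[0,0,0],"gripper":0},{"travel":[4.5,-3.9,0],"twist":[0,0,0],"gripper":0},{"travel":[4.5,-3.9,0],"twist":[0,0,0],"gripper":0},{"travel":[4.5,-3.9,0],"twist":[0,0,0],"gripper":0},{"travel":[4.5,-3.9,0],"twist":[0,0,0],"gripper":0}]'
python3 - <<'E'
from cell import bot
s=bot.get_state();print(s['t'],s['ee_pos'],s['orientation'],s['joint_positions'],s['wrist_force'])
E
```

```text
t: 0.78
ee_pos: [0.3231, -0.3905, 0.2313]
orientation: [0.993, 0.114, 0.0, 0.0]
wrist_force: [-0.1, -1.5, 0.6]
grip_width: -0.0002
grasp_force: 0.0
t: 1.4
ee_pos: [0.4981, -0.1493, 0.2313]
orientation: [0.993, 0.114, 0.0, 0.0]
wrist_force: [0.5, -1.1, -0.1]
grip_width: 0.0002
grasp_force: 0.0
1.4 [ 0.49813798 -0.14934509  0.23132944] [9.93463589e-01 1.14149434e-01 5.28487313e-05 3.67287197e-05] [-3.49563600e-01  2.99190360e-01  1.89160168e+00 -2.26010456e-05
  9.50673223e-01  9.92448270e-01] [ 0.48734791 -1.14234005 -0.12150703]
```

```bash
cat > w.py <<'E'
import sys,pickle;from h import *
from cell import bot
s=bot.snapshot('wrist');pickle.dump(s,open(f'w_{sys.argv[1]}.pkl','wb'))
cv2.imwrite(f'pics/w_{sys.argv[1]}.png',s['image'][:,:,::-1])
for nm,P in [('button',(.4505,.338,.052)),('spiral',(.638,-.071,.055)),('bristles',(.523,.095,.028))]: print(nm,proj(s,P).round(0))
E
python3 -m inch '[{"travel":[0.6,-4.9,0],"twist":[0,0,0],"gripper":0},{"travel":[0.6,-4.9,0],"twist":[0,0,0],"gripper":0},{"travel":[0.6,-4.9,0],"twist":[0,0,0],"gripper":0},{"travel":[0.6,-4.9,0],"twist":[0,0,0],"gripper":0},{"travel":[0.6,-4.9,0],"twist":[0,0,0],"gripper":0}]'
python3 w.py mid
python3 -m inch '[{"travel":[0.6,-4.9,0],"twist":[0,0,0],"gripper":0},{"travel":[0.6,-4.9,0],"twist":[0,0,0],"gripper":0},{"travel":[0.6,-4.9,0],"twist":[0,0,0],"gripper":0},{"travel":[0.6,-4.9,0],"twist":[0,0,0],"gripper":0},{"travel":[0.6,-4.9,0],"twist":[0,0,0],"gripper":0}]'
python3 w.py btn
```

```text
t: 2.02
ee_pos: [0.4705, 0.0958, 0.2313]
orientation: [0.993, 0.114, 0.0, -0.0]
wrist_force: [1.2, -0.3, 0.5]
grip_width: -0.0
grasp_force: 0.0
button [ 63. 137.]
spiral [560.  31.]
bristles [336. 118.]
t: 2.7
ee_pos: [0.4442, 0.3412, 0.2313]
orientation: [0.993, 0.114, -0.0, 0.0]
wrist_force: [1.8, 0.0, 0.6]
grip_width: 0.0
grasp_force: 0.0
button [327. 169.]
spiral [818.  73.]
bristles [579. 149.]
```

View pics/w_mid.png

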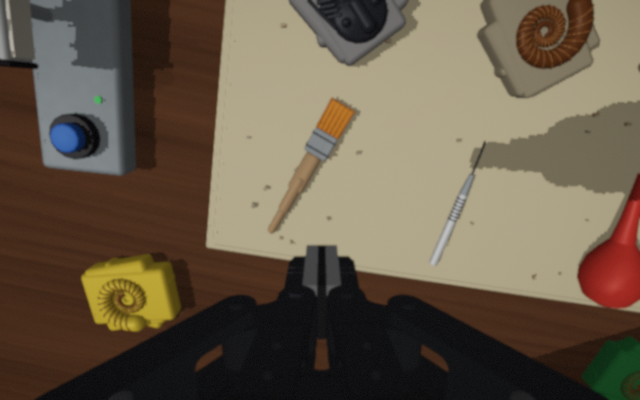

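View pics/w_btn.png

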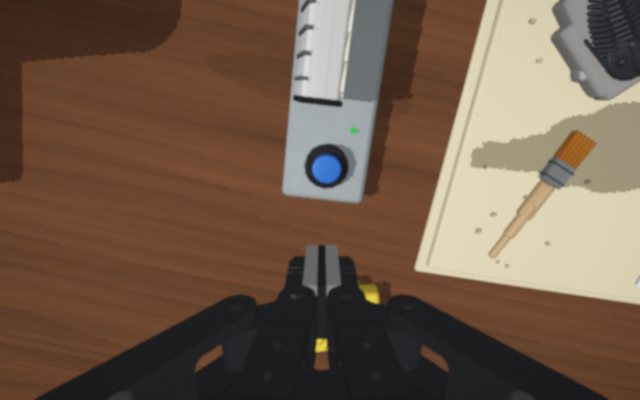

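In the wrist views the button is at (326,168), the bristles at (339,117) in the first picture, and the spiral at about (553,33). All are within a few pixels of prediction. Now the exact values.

Run:
```python
import pickle;from h import *
from cell import bot
m=pickle.load(open('w_mid.pkl','rb'));b=pickle.load(open('w_btn.pkl','rb'))
B=(100,120,60),(125,255,255);O=(5,150,120),(20,255,255)
for nm,s,c,r,z in[('btn',b,B,(290,140,360,200),.052),('btn-mid',m,B,(40,110,110,160),.052),('bris',m,O,(310,80,370,160),.028),('spiral',m,((0,90,20),(18,255,220)),(480,0,610,95),.05)]:
    q=blob(s,*c,r);print(nm,q[0].round(1),q[1],q[2].round(1),ray(s,q[0],z).round(4),ray(s,q[2],z).round(4))
print('coil centre',ray(m,(553,33),.055).round(4))
t=bot.get_state();P=t['ee_pos']
D=ray(b,blob(b,*B,(290,140,360,200))[0],.052)-P
print(P,'tool cm',100*D@np.array([[.974,.227,0],[.227,-.974,0],[0,0,-1]]).T)
```

```text
btn [326.1 168.3] 780 [326.  168.5] [0.4507 0.3394 0.052 ] [0.4505 0.3394 0.052 ]
btn-mid [ 66.5 137.1] 799 [ 66.5 137.5] [0.4513 0.3348 0.052 ] [0.451  0.3348 0.052 ]
bris [335.  118.2] 811 [334.8 118.1] [0.5224 0.0955 0.028 ] [0.5225 0.0957 0.028 ]
spiral [553.9  33.2] 3797 [554.5  34. ] [ 0.6365 -0.0696  0.05  ] [ 0.636  -0.0703  0.05  ]
coil centre [ 0.635  -0.0659  0.055 ]
[0.44387238 0.34625191 0.23131777] tool cm [ 0.50968313  0.82721935 17.93177745]
```

```bash
python3 -m inch '[{"travel":[0.25,0.45,4],"twist":[0,0,0],"gripper":0},{"travel":[0.25,0.45,5],"twist":[0,0,0],"gripper":0},{"travel":[0,0,5],"twist":[0,0,0],"gripper":0},{"travel":[0,0,2],"twist":[0,0,0],"gripper":0},{"travel":[0,0,1],"twist":[0,0,0],"gripper":0}]'
python3 -m inch '[{"travel":[0,0,0.4],"twist":[0,0,0],"gripper":0},{"travel":[0,0,0.3],"twist":[0,0,0],"gripper":0},{"travel":[0,0,0.3],"twist":[0,0,0],"gripper":0},{"travel":[0,0,0.2],"twist":[0,0,0],"gripper":0},{"travel":[0,0,0],"twist":[0,0,0],"gripper":0}]'
```

```text
t: 3.38
ee_pos: [0.4509, 0.3316, 0.06]
orientation: [0.993, 0.114, -0.001, 0.0]
wrist_force: [-0.4, 0.8, 0.4]
grip_width: -0.0001
grasp_force: 0.0
t: 4.0
ee_pos: [0.4519, 0.3323, 0.0496]
orientation: [0.993, 0.114, 0.0, -0.0]
wrist_force: [2.4, 1.1, 2.4]
grip_width: 0.0003
grasp_force: 1.4
```

The button is in contact at 2.4 N, about half depressed. I'll press on.

```bash
python3 -m inch '[{"travel":[0,0,0.15],"twist":[0,0,0],"gripper":0},{"travel":[0,0,0.1],"twist":[0,0,0],"gripper":0},{"travel":[0,0,0.1],"twist":[0,0,0],"gripper":0},{"travel":[0,0,0],"twist":[0,0,0],"gripper":0},{"travel":[0,0,0],"twist":[0,0,0],"gripper":0}]'
```

```text
t: 4.62
ee_pos: [0.4519, 0.3323, 0.046]
orientation: [0.993, 0.114, 0.0, -0.0]
wrist_force: [2.2, 1.3, 6.2]
grip_width: 0.0001
grasp_force: 3.2
```

```bash
python3 -m inch '[{"travel":[0,0,0.05],"twist":[0,0,0],"gripper":0},{"travel":[0,0,0.05],"twist":[0,0,0],"gripper":0},{"travel":[0,0,0],"twist":[0,0,0],"gripper":0},{"travel":[0,0,0],"twist":[0,0,0],"gripper":0},{"travel":[0,0,0],"twist":[0,0,0],"gripper":0}]'
python3 -c "
from cell import bot;import cv2
cv2.imwrite('pics/s1.png',bot.snapshot('side')['image'][200:,100:420,::-1])"
```

```text
t: 5.25
ee_pos: [0.4519, 0.3323, 0.0457]
orientation: [0.993, 0.114, 0.001, -0.0]
wrist_force: [-0.6, -1.0, 22.5]
grip_width: -0.0004
grasp_force: 11.0
```

View pics/s1.png

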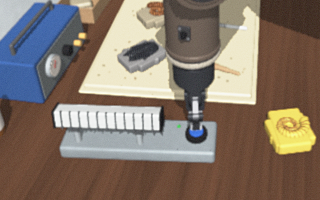

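The force rose to 22.5 N at z 45.7 mm, so the button is bottomed; the picture shows the fingertips on it at about (196,132) in the crop. I'm raising the hand and moving towards the ammonite.

```bash
python3 -m inch '[{"travel":[0,0,-1],"twist":[0,0,0],"gripper":0},{"travel":[0,0,-4],"twist":[0,0,0],"gripper":0},{"travel":[0,0,-4],"twist":[0,0,0],"gripper":0},{"travel":[0,0,-3],"twist":[0,0,0],"gripper":0},{"travel":[0.9,4.3,0],"twist":[0,0,0],"gripper":0}]'
python3 -m inch '[{"travel":[0.9,4.3,0],"twist":[0,0,0],"gripper":0},{"travel":[0.9,4.3,0],"twist":[0,0,0],"gripper":0},{"travel":[0.9,4.3,0],"twist":[0,0,0],"gripper":0},{"travel":[0.9,4.3,0],"twist":[0,0,0],"gripper":0},{"travel":[0.9,4.3,0],"twist":[0,0,0],"gripper":0}]'
python3 -m inch '[{"travel":[0.9,4.3,0],"twist":[0,0,0],"gripper":0},{"travel":[0.9,4.3,0],"twist":[0,0,0],"gripper":0},{"travel":[0.9,4.3,0],"twist":[0,0,0],"gripper":0},{"travel":[0.7,4.3,0],"twist":[0,0,0],"gripper":0},{"travel":[0,0,0],"twist":[0,0,0],"gripper":0}]'
python3 -m inch '[{"travel":[0,0,0],"twist":[0,0,0],"gripper":0},{"travel":[0,0,0],"twist":[0,0,0],"gripper":0},{"travel":[0,0,0],"twist":[0,0,0],"gripper":0},{"travel":[0,0,0],"twist":[0,0,0],"gripper":0},{"travel":[0,0,0],"twist":[0,0,0],"gripper":0}]'
python3 w.py am
```

```text
t: 5.92
ee_pos: [0.4703, 0.2938, 0.167]
orientation: [0.993, 0.116, 0.001, -0.001]
wrist_force: [0.4, 0.4, -0.2]
grip_width: -0.0001
grasp_force: 0.0
t: 6.55
ee_pos: [0.5623, 0.0916, 0.1645]
orientation: [0.993, 0.114, -0.001, -0.0]
wrist_force: [0.5, -0.3, -1.0]
grip_width: 0.0
grasp_force: 0.0
t: 7.18
ee_pos: [0.6349, -0.0694, 0.1642]
orientation: [0.994, 0.113, -0.0, 0.0]
wrist_force: [0.4, 0.2, -0.1]
grip_width: -0.0001
grasp_force: 0.0
t: 7.8
ee_pos: [0.6347, -0.0665, 0.1649]
orientation: [0.993, 0.114, 0.0, 0.0]
wrist_force: [-0.8, 0.0, -0.5]
grip_width: 0.0001
grasp_force: 0.0
button [-177.  290.]
spiral [330. 192.]
bristles [118. 264.]
```

View pics/w_am.png

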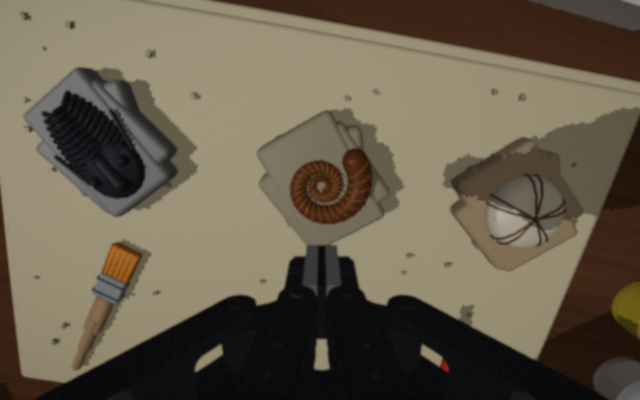

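The spiral's coil centre is at (322,187), the block's centre at about (323,180), and the bristles' middle at (120,265). I'll turn these into positions from this settled pose.

Run:
```python
import pickle;from h import *
from cell import bot
s=pickle.load(open('w_am.pkl','rb'))
q=blob(s,(0,90,20),(18,255,220),(260,120,390,240))
print('spiral',q[2].round(1),ray(s,q[2],.05).round(4),'coil',ray(s,(322,187),.055).round(4),'block',ray(s,(323,180),.044).round(4))
q=blob(s,(5,150,100),(20,255,255),(90,230,150,300));print('bris',q[0],ray(s,q[0],.028).round(4))
print(bot.get_state()['ee_pos'])
```

```text
spiral [333.  189.3] [ 0.6393 -0.0734  0.05  ] coil [ 0.6405 -0.0645  0.055 ] block [ 0.6433 -0.0646  0.044 ]
bris [119.64497041 263.1739645 ] [0.5239 0.0939 0.028 ]
[ 0.63471333 -0.0666038   0.16484849]
```

```bash
python3 -m inch '[{"travel":[0.5,0.2,1],"twist":[0,0,0],"gripper":0},{"travel":[0,0,3],"twist":[0,0,0],"gripper":0},{"travel":[0,0,2.5],"twist":[0,0,0],"gripper":0},{"travel":[0,0,1.2],"twist":[0,0,0],"gripper":0},{"travel":[0,0,0.5],"twist":[0,0,0],"gripper":0}]'
for i in 1 2 3 4; do python3 -m inch '[{"travel":[0,0,0],"twist":[0,0,0],"gripper":0},{"travel":[0,0,0],"twist":[0,0,0],"gripper":0},{"travel":[0,0,0],"twist":[0,0,0],"gripper":0},{"travel":[0,0,0],"twist":[0,0,0],"gripper":0},{"travel":[0,0,0],"twist":[0,0,0],"gripper":0}]' | head -2; done; python3 w.py am2
```

```text
t: 8.48
ee_pos: [0.6399, -0.0676, 0.082]
orientation: [0.993, 0.114, -0.0, -0.0]
wrist_force: [0.1, -0.5, 0.2]
grip_width: 0.0003
grasp_force: 0.0
t: 9.1
ee_pos: [0.6401, -0.0676, 0.083]
t: 9.72
ee_pos: [0.64, -0.0676, 0.0828]
t: 10.35
ee_pos: [0.64, -0.0676, 0.0828]
t: 10.98
ee_pos: [0.6401, -0.0676, 0.0828]
button [-331.  360.]
spiral [329. 243.]
bristles [ 49. 327.]
```

View pics/w_am2.png

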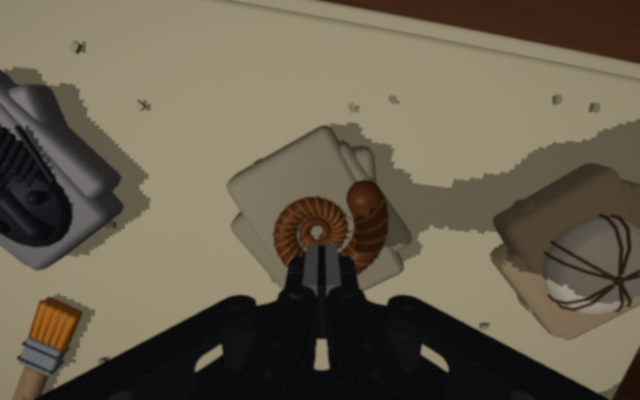

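The tip at (322,248) stands over the spiral, near its coil centre (316,232), and it has held there for 2.5 s. Now the bristles: up, across and down.

```bash
python3 -m inch '[{"travel":[0,0,-2.5],"twist":[0,0,0],"gripper":0},{"travel":[0,0,-4],"twist":[0,0,0],"gripper":0},{"travel":[-1.5,-3.7,0],"twist":[0,0,0],"gripper":0},{"travel":[-1.5,-3.7,0],"twist":[0,0,0],"gripper":0},{"travel":[-1.5,-3.7,0],"twist":[0,0,0],"gripper":0}]' | head -2
python3 -m inch '[{"travel":[-1.6,-3.7,0],"twist":[0,0,0],"gripper":0},{"travel":[-1.6,-3.6,0],"twist":[0,0,0],"gripper":0},{"travel":[0,0,0],"twist":[0,0,0],"gripper":0},{"travel":[0,0,0],"twist":[0,0,0],"gripper":0},{"travel":[0,0,0],"twist":[0,0,0],"gripper":0}]' | head -2
python3 w.py br
python3 - <<'E'
import pickle;from h import *
s=pickle.load(open('w_br.pkl','rb'))
q=blob(s,(5,150,100),(20,255,255),(200,100,450,300));print('bris',q[0],q[1],ray(s,q[0],.028).round(4))
E
```

```text
t: 11.65
ee_pos: [0.5703, 0.0311, 0.148]
t: 12.28
ee_pos: [0.524, 0.0935, 0.1478]
button [-20. 221.]
spiral [607.  94.]
bristles [321. 192.]
bris [320.05991903 191.71336032] 1235 [0.5232 0.0956 0.028 ]
```

View pics/w_br.png

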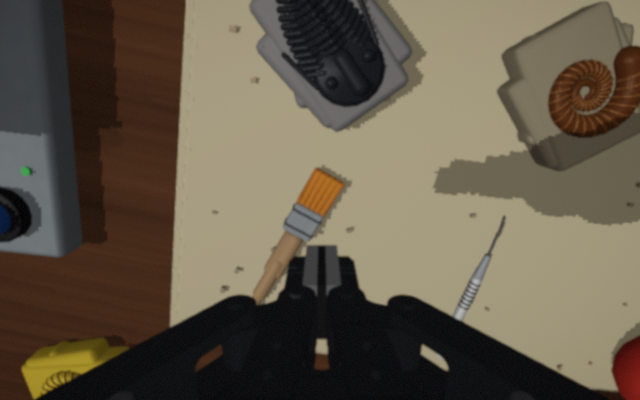

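The bristles' middle is at (320,192), and the tool is within 2 mm of it. I'll go straight down, dwell and raise.

```bash
python3 -m inch '[{"travel":[0,-0.2,3],"twist":[0,0,0],"gripper":0},{"travel":[0,0,3],"twist":[0,0,0],"gripper":0},{"travel":[0,0,2],"twist":[0,0,0],"gripper":0},{"travel":[0,0,1],"twist":[0,0,0],"gripper":0},{"travel":[0,0,0.3],"twist":[0,0,0],"gripper":0}]' | head -2
for i in 1 2 3 4; do python3 -m inch '[{"travel":[0,0,0],"twist":[0,0,0],"gripper":0},{"travel":[0,0,0],"twist":[0,0,0],"gripper":0},{"travel":[0,0,0],"twist":[0,0,0],"gripper":0},{"travel":[0,0,0],"twist":[0,0,0],"gripper":0},{"travel":[0,0,0],"twist":[0,0,0],"gripper":0}]' | head -2; done
python3 -m inch '[{"travel":[0,0,-3],"twist":[0,0,0],"gripper":0},{"travel":[0,0,-5],"twist":[0,0,0],"gripper":0},{"travel":[0,0,-5],"twist":[0,0,0],"gripper":0},{"travel":[0,0,-3],"twist":[0,0,0],"gripper":0},{"travel":[0,0,0],"twist":[0,0,0],"gripper":0}]' | head -2
python3 -m inch '[{"travel":[0,0,0],"twist":[0,0,0],"gripper":0},{"travel":[0,0,0],"twist":[0,0,0],"gripper":0},{"travel":[0,0,0],"twist":[0,0,0],"gripper":0},{"travel":[0,0,0],"twist":[0,0,0],"gripper":0},{"travel":[0,0,0],"twist":[0,0,0],"gripper":0}]' | head -3
python3 -c "
from cell import bot;import cv2
cv2.imwrite('pics/s2.png',bot.snapshot('side')['image'][:,:,::-1])"
```

```text
t: 12.95
ee_pos: [0.523, 0.0958, 0.0545]
t: 13.58
ee_pos: [0.5229, 0.0961, 0.0549]
t: 14.2
ee_pos: [0.5228, 0.0961, 0.0548]
t: 14.82
ee_pos: [0.5229, 0.0961, 0.0548]
t: 15.45
ee_pos: [0.5229, 0.0961, 0.0548]
t: 16.08
ee_pos: [0.5242, 0.0963, 0.2172]
t: 16.7
ee_pos: [0.5228, 0.0961, 0.2146]
orientation: [0.993, 0.114, -0.0, -0.0]
```

View pics/s2.png

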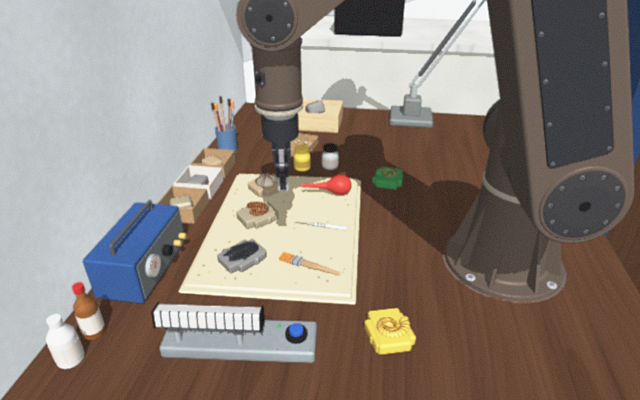

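The hand is raised, the button is up again at (296,331), and nothing has moved: ammonite (257,209), bristles (286,257). Handing in.

```bash
python3 -c "
from cell import bot;print(bot.finish_job())"
```

```text
the job is handed in; nothing more can be done
None
```

I handed the job in at about 17 s: the button was pressed fully and let go, the fingertips stayed 2.5 s over the ammonite and 2.5 s over the bristles, and the hand finished about 0.21 m up with nothing seen to move; the hand-in returned no verdict.

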